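# Refit a knob on the adhesive warmer and hold it in

### The arm

A 6-joint arm with a two-finger parallel gripper is mounted at the origin on the work surface. World frame = base frame: x ahead of the robot, y to its left, z up, the work surface at z = 0. Lengths are in m, angles in rad, forces in N, time in s.
With the tool pointing down it reaches from about 0.35 to 0.85 m from the base axis. Payload 8.1 kg.
Tool frame: the origin (TCP) lies between the finger pads; the fingertips stand 8 mm ahead of it and the grasp point (between the pads) lies 11 mm behind it; z points along the fingers, y is the line along which they close (so a half turn about z gives the same grasp; the last joint's range is limited). The gripper opens to 93 mm and grips with 3 to 60 N. Pads are 15 mm wide; open, the fingers measure 128 mm over their backs; the gripper's body (75 mm by 188 mm) begins 65 mm behind the grasp point.
Start: joints at [1.232, 0.13, 1.488, -0, 1.523, -0.085], TCP at [0.151, 0.581, 0.227] pointing down, gripper open.
Joint ranges: [-2.96, 2.96], [-0.89, 2.26], [0.02, 2.5], [-1.34, 4.48], [0, 2.73], [-2.66, 2.66]. Speed limits (rad/s): [2.39, 2.39, 2.79, 3.14, 3.14, 3.14].

### API

Orientations are given as a unit quaternion [w, x, y, z].
In Python, from cell import * gives the robot as it stands.
- The arm moves only by the tool send_rows, never from a script. Its argument "steps" is a list of rows, each an object of numbers: "grip": the finger opening in mm, from 0 to 93; "x", "y", "z": the shift along the tool's x, y, z in units of 25 mm (1.0 is 25 mm); "ax", "ay", "az": the turn, a rotation vector about the tool's x, y, z in units of 6 degrees (1.0 is 6 degrees). In form: [{"grip": .., "x": .., "y": .., "z": .., "ax": .., "ay": .., "az": ..}, ...]. A call has 1 to 10 rows; each row shifts and turns the commanded pose from where the row before left it, along the tool's axes as they then stand; what a row does not reach is not made up. A row lasts 1/12 s, in which the tool goes at most 41.7 mm and 7.16 degrees, less where a joint would pass 70% of its speed; a pose out of reach is approached as far as the arm can. A call is refused whole if a number of a shift passes 1 or a number of a turn 1, either way. A call with a gripper value outside its range is refused whole. The fingers move at their own pace and stop on an object; "grip_force" is the grip in N (left out, the last holds). Time passes only in rows, so rows that do not move let the fingers close. It gives the time, the measured TCP pose, the force, the opening and the grip force at its end, in the units of the state.
- get_obs(): the state, without advancing time (a new reading comes with each control period).
- capture(name): name is "side" or "top" or "wrist"; returns the picture (480x640x3 uint8, blue, green, red); there is no depth.
- camera_params(name): a dict with "fov_y" (degrees; the focal length in pixels is half the picture's height over the tangent of half this angle, whatever the lens; pixels are square), "cx", "cy" (the principal point, pixels), "distortion" ([k1, k2, p1, p2, k3] as OpenCV has them; the pictures are not rectified), "extrinsics" (4x4, takes a point from camera to world coordinates). Camera axes: x right, y down, z forward; pixel columns grow to the right and rows downward; lengths in m; the calibration is good to about 2 mm. A picture is of the moment at which its call begins: read the wrist's pose just before it. camera_params takes no time and is no camera call; for the wrist camera it gives the pose at the moment of the call.
- hand_in(): hands the job in; it is judged then, once.
The state is a dict: "clock": time; "joint_pos": joint angles; "qd": joint speeds; "joint_torque": joint torques, N m; "position": TCP position; "ee_rot": TCP orientation; "contact_force": force on the tool from outside, world axes, zero at the start; "moment": the same for the moment, N m; "width": finger opening in m; "grip_force": force on a finger pad.
Only numpy, scipy, OpenCV 4.12 (cv2) and the standard library are available. Lean on these libraries where they do the work, as an engineer would, in place of code of your own. Each camera call takes 0.05 s, during which the arm holds its last target. There are 200 camera calls.

### The job

The control knob of the adhesive warmer has come off. Pick it up by its bar, turn it so that the flat in its bore matches the flat of the sprung D-shaft, push it fully home on the shaft, and keep it gripped and pressed so that the shaft stays at least half way down its 8 mm of spring travel, so that I can tighten the screw; finish while still holding it like that. Be gentle: never press or wedge the knob on the shaft with more than 40 N, and leave the other things on the table where they are.

Things in the scene. Friction and masses are not known exactly. Their poses are not given: they have to be found in the camera images.
- knob: loose dark grey control knob, about 80 g, lying bore down. Round skirt 52 mm diameter, 20 mm high; on it an upright finger bar 48 mm long (along x), 16 mm wide (along y), 25 mm high, so 45 mm in all; on +x a pointer nose, 12 to 22 mm up, reaches 37 mm from the axis. Origin: on the axis at the underside; z up, x along the pointer. Grip it by the sides of the bar
- knob_bore (a point): inner end of the knob's D-bore, on its axis, 16 mm above the underside. The bore opens downward: 17.6 mm diameter with a flat 4 mm from the axis on the pointer (+x) side, mouth chamfered about 2 mm. Axes as the knob's
- shaft_tip (a point): centre of the top of the hotplate's upright steel D-shaft: 16 mm diameter, flat 3.5 mm from the axis on its +x side (x points square out of the flat, z up), 25 mm above the deck. The knob slides on (clearance 0.8 mm, 0.5 at the flat) when its x axis points the same way; fully home the bore's end rests on this tip and the skirt is 9 mm above the deck. It sinks with the shaft
- shaft (a joint): how far the sprung D-shaft is pushed down into the hotplate: 0 = up, 0.008 = against its bottom stop (m). Spring 1 N per mm with 3 N preload: about 7 N at 4 mm, 11 N at 8 mm. More than 40 N of contact on the shaft, sideways wedging of a misaligned knob included, spoils the switch
- hotplate: low white adhesive warmer, 280 (x) x 200 (y) x 55 mm, fixed to the table, a round dark heating plate (156 mm diameter, top 63 mm up) at its far end; the D-shaft stands on its deck at x = -95 mm, y = 0 of its frame. Origin: under its centre, x away from the shaft end
- shard_a: blue-painted wall-plaster piece, about 120 x 90 x 28 mm, lying flat; origin under its centre. Leave alone
- shard_b: ochre plaster piece, about 90 x 75 x 25 mm, lying flat; origin under its centre. Leave alone
- shard_c: blue plaster piece, about 100 x 68 x 26 mm, lying flat; origin under its centre. Leave alone
- bottle: standing amber glass bottle, 48 mm diameter, 95 mm tall; origin under its centre. Leave alone
- tub: round white plastic bowl, 90 mm across, 50 mm tall; origin under its centre. Leave alone
- brush: brush lying along its x axis; origin under its middle. Leave alone
- spatula: spatula lying along its x axis; origin under its middle. Leave alone
- spindle: the same D-shaft with its 22 mm collar at deck level; origin on its axis at the deck, 25 mm below the tip when the shaft is up; turns with the shaft (0.35 N m friction) but does not sink
Things that resemble listed ones, but are neither listed nor needed, are in the scene too. Of the things like the knob, leave any that is red; of the rest the larger one is meant.

How it is judged:
On the way:
1. the knob is lifted clear of the table in the gripper (height (world z) of knob above 0.03 m and contact force between the fingers and knob above 0.5 N), for 0.2 s.
At the end, for the whole second after the job is handed in: the knob is fully home on the D-shaft (bore end within 2.5 mm of the tip, within 3 mm of its axis, flats matched within 0.3 rad, upright within 0.12 rad), still gripped (over 1 N) and pressed so that the shaft is more than 3.5 mm down against its spring (over 3 N) (z of knob in the frame of shaft_tip below -0.0135 m and horizontal distance between knob and shaft_tip below 0.003 m and angle between the x axis of knob and the x axis of shaft_tip, either way round below 0.3 rad and angle between knob's own z axis and vertical below 0.12 rad and value of joint shaft above 0.0035 m and contact force between knob and spindle above 3 N and contact force between the fingers and knob above 1 N); the arm keeps its last pose, push and grip.
It fails at once if the shaft is pressed or wedged with more than 40 N (contact force between knob and spindle above 40 N).
It fails at once if the arm presses the bare shaft with more than 40 N (contact force between the arm and spindle above 40 N).
It fails at once if a bystander is shifted by more than 30 mm (distance of any of shard_a, shard_b, shard_c, bottle, tub, brush, spatula from where it was at the start of the episode above 0.03 m).
It also fails if it takes over 43 s, if anything falls off the work surface, if the arm or the gripper's body presses on something with over 40 N, if the wrist force passes 120 N, or if a joint passes its speed limit or range.

## Working session

There is one attempt and no reset: what is moved stays moved. The work goes in short steps, Python scripts to look and compute and a tool call to move; the robot and the scene stay as the last step left them, time stands still between calls to the robot, and variables do not carry over. Pictures are saved under pics/ and viewed, at most 10 in all, crops included, and the job is handed in when it is done.

Besides the shell and the picture viewer there is one more tool, called as name(argument=value, ...) on one line, values as JSON. send_rows: Moves the arm, as the interface text tells. Its arguments: {"type":"object","properties":{"steps":{"type":"array"},"grip_force":{"type":"number"}},"required":["steps"]}

```bash
mkdir -p pics; ls; python3 - <<'E'
from cell import *
import cv2,numpy as np
o=get_obs();print(o)
for n in("top","side"):
    im=capture(n);cv2.imwrite(f"pics/{n}0.png",im)
    p=camera_params(n);print(n,p)
E
```

```text
pics
{'clock': 0.0, 'joint_pos': array([ 1.23165078e+00,  1.31144152e-01,  1.48930504e+00, -2.96476064e-05,
        1.52296521e+00, -8.54203659e-02]), 'qd': array([-0.00092739,  0.00011962, -0.00124864,  0.00094696, -0.0015857 ,
        0.00029567]), 'joint_torque': array([ 2.37862423e-04, -5.59842181e+01, -4.91763747e+01,  7.71148154e-02,
        3.51200905e-02, -1.54375148e-04]), 'position': array([0.1504221 , 0.58026383, 0.22558344]), 'ee_rot': array([-1.77440045e-04,  1.26521806e-01,  9.91963408e-01, -8.93546077e-04]), 'contact_force': array([0.19594562, 0.51871313, 0.63032326]), 'moment': array([-0.01599528,  0.01750124, -0.05164481]), 'grip_force': 0.0, 'width': 0.09288217047021138}
top {'fov_y': 49.69181176372052, 'cx': 316.84528618219286, 'cy': 240.8530651863437, 'distortion': array([-0.04764243,  0.        ,  0.        ,  0.        ,  0.        ]), 'extrinsics': array([[-2.00080633e-03, -9.92428708e-01,  1.22805766e-01,
         3.67804795e-01],
       [-9.99919388e-01,  4.45695127e-04, -1.26893423e-02,
        -1.81124087e-02],
       [ 1.25385336e-02, -1.22821256e-01, -9.92349598e-01,
         1.38219444e+00],
       [ 0.00000000e+00,  0.00000000e+00,  0.00000000e+00,
         1.00000000e+00]])}
side {'fov_y': 42.58534635515183, 'cx': 320.85666053369926, 'cy': 244.0869763503275, 'distortion': array([0.03453971, 0.        , 0.        , 0.        , 0.        ]), 'extrinsics': array([[ 0.87370538, -0.29398885,  0.38756867, -0.01111039],
       [-0.48618738, -0.50128513,  0.71577584, -1.01222518],
       [-0.01614771, -0.81380819, -0.58090918,  0.90088614],
       [ 0.        ,  0.        ,  0.        ,  1.        ]])}
```

View pics/top0.png

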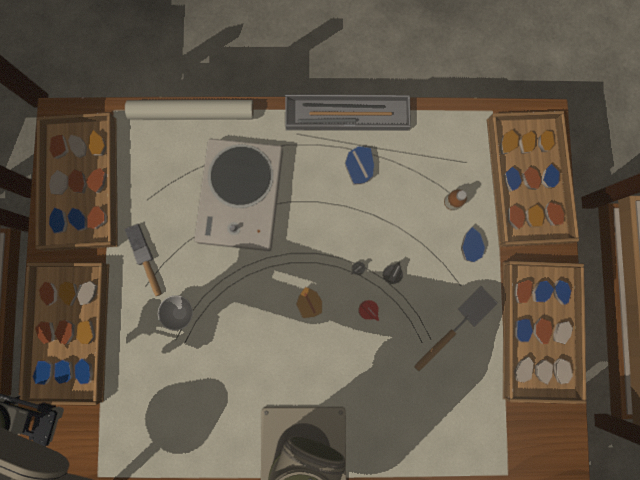

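View pics/side0.png

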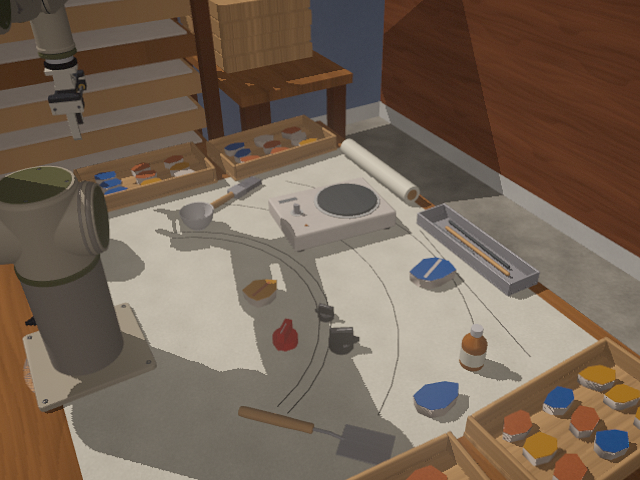

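The top view shows three knob-like things: a small grey one (359,267), a larger dark grey one (393,272) and a red one (368,310). I choose the larger grey one, seen in the side view at (342,340). The D-shaft is near (236,228) in top and (297,210) in side. I'll check this in one close crop and get rough positions.

```bash
cat > h.py <<'E'
import cv2,numpy as np
def K(p):
    f=240/np.tan(np.radians(p["fov_y"]/2));return np.array([[f,0,p["cx"]],[0,f,p["cy"]],[0,0,1]])
def ray(p,uv):
    n=cv2.undistortPoints(np.array([[uv]],float),K(p),p["distortion"])[0,0]
    E=p["extrinsics"];d=E[:3,:3]@np.array([n[0],n[1],1]);return E[:3,3],d/np.linalg.norm(d)
def plane(p,uv,z):
    c,d=ray(p,uv);return c+d*(z-c[2])/d[2]
def tri(*pu):
    A=np.zeros((3,3));b=np.zeros(3);R=[ray(p,u) for p,u in pu]
    for c,d in R:
        M=np.eye(3)-np.outer(d,d);A+=M;b+=M@c
    x=np.linalg.solve(A,b);return x,[np.linalg.norm((np.eye(3)-np.outer(d,d))@(x-c)) for c,d in R]
def proj(p,X):
    E=np.linalg.inv(p["extrinsics"]);r=cv2.Rodrigues(E[:3,:3])[0]
    return cv2.projectPoints(np.array(X,float).reshape(-1,3),r,E[:3,3],K(p),p["distortion"])[0].reshape(-1,2)
E
python3 - <<'E'
from h import *
from cell import *
t,s=cv2.imread("pics/top0.png"),cv2.imread("pics/side0.png")
c=lambda im,u,v:cv2.resize(im[v-25:v+25,u-30:u+30],None,fx=6.6,fy=6,interpolation=cv2.INTER_CUBIC)
m=np.vstack([np.hstack([c(t,385,272),c(s,340,335)]),np.hstack([c(t,236,228),c(s,297,212)])])
cv2.imwrite("pics/crop1.png",m)
pt,ps=camera_params("top"),camera_params("side")
print(tri((pt,(394,271)),(ps,(342,332))),tri((pt,(236,227)),(ps,(297,207))))
print(plane(pt,(393,272),.02),plane(pt,(236,228),.07))
E
```

```text
(array([ 0.45439792, -0.23574298,  0.03760507]), [np.float64(0.0006862734695599331), np.float64(0.0006862734695598577)]) (array([0.56407304, 0.17074951, 0.07899451]), [np.float64(0.0005966610520864211), np.float64(0.0005966610520863246)])
[ 0.45353391 -0.23618854  0.02      ] [0.56340124 0.17178147 0.07      ]
```

View pics/crop1.png

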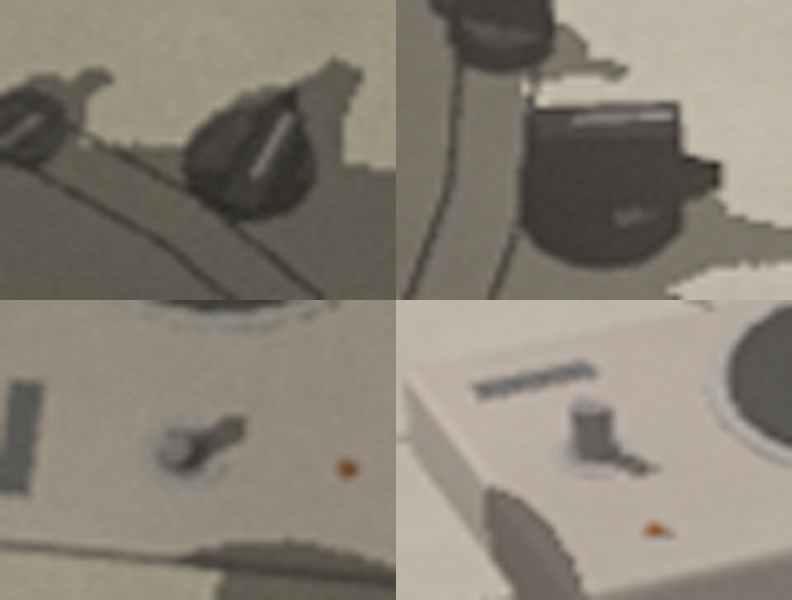

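The crop confirms the choice: large dark grey knob with a white pointer line and nose toward up-right in top (294,95 in the crop), not red. The shaft has a grey tip at crop (180,450). Now I'll work out how the wrist camera is mounted and the move to the shaft.

```bash
cat >> h.py <<'E'
from scipy.spatial.transform import Rotation as Ro
def plan(o,pos,x_yaw=None):
    """tool-frame shift (units of 25mm) to pos, and az turn (units of 6deg) to make tool x point at yaw"""
    q=o["ee_rot"];R=Ro.from_quat([q[1],q[2],q[3],q[0]]).as_matrix()
    s=R.T@(np.array(pos)-o["position"])/.025
    print("shift units",s.round(2),"yaw tool x",np.degrees(np.arctan2(R[1,0],R[0,0])).round(2),"tilt",R[:,2].round(4))
    if x_yaw is not None:
        d=x_yaw-np.degrees(np.arctan2(R[1,0],R[0,0]));d=(d+180)%360-180
        print("az units",round(-d/6,3))
E
python3 - <<'E'
from h import *
from cell import *
o=get_obs();p=camera_params("wrist")
q=o["ee_rot"];R=Ro.from_quat([q[1],q[2],q[3],q[0]]).as_matrix()
E=p["extrinsics"];print(R.T@(E[:3,3]-o["position"]),(R.T@E[:3,:3]).round(3),p["fov_y"],p["cx"],p["cy"])
plan(o,[.564,.171,.225]); 
E
```

```text
[ 0.07485104 -0.00078916 -0.15796641] [[-0.    -0.963 -0.27 ]
 [ 1.    -0.    -0.   ]
 [ 0.    -0.27   0.963]] 64.25345904295646 315.0090260898407 239.87183466403465
shift units [-20.12 -11.69   0.04] yaw tool x 165.46 tilt [-6.0e-04 -1.6e-03 -1.0e+00]
```

send_rows(steps=[{"x":-1,"y":-0.585},{"x":-1,"y":-0.585},{"x":-1,"y":-0.585},{"x":-1,"y":-0.585},{"x":-1,"y":-0.585},{"x":-1,"y":-0.585},{"x":-1,"y":-0.585},{"x":-1,"y":-0.585},{"x":-1,"y":-0.585},{"x":-1,"y":-0.585}])

```text
invalid input
```

send_rows(steps=[{"x":-1,"y":-0.585},{"x":-1,"y":-0.585},{"x":-1,"y":-0.585},{"x":-1,"y":-0.585},{"x":-1,"y":-0.585},{"x":-1,"y":-0.585},{"x":-1,"y":-0.585},{"x":-1,"y":-0.585},{"x":0},{"x":0},{"x":0}])

```text
invalid input
```

send_rows(steps=[{"grip":93,"x":-1,"y":-0.585,"z":0,"ax":0,"ay":0,"az":0},{"grip":93,"x":-1,"y":-0.585,"z":0,"ax":0,"ay":0,"az":0},{"grip":93,"x":-1,"y":-0.585,"z":0,"ax":0,"ay":0,"az":0},{"grip":93,"x":-1,"y":-0.585,"z":0,"ax":0,"ay":0,"az":0},{"grip":93,"x":-1,"y":-0.585,"z":0,"ax":0,"ay":0,"az":0},{"grip":93,"x":-1,"y":-0.585,"z":0,"ax":0,"ay":0,"az":0},{"grip":93,"x":-1,"y":-0.585,"z":0,"ax":0,"ay":0,"az":0},{"grip":93,"x":-1,"y":-0.585,"z":0,"ax":0,"ay":0,"az":0},{"grip":93,"x":-1,"y":-0.585,"z":0,"ax":0,"ay":0,"az":0},{"grip":93,"x":-1,"y":-0.585,"z":0,"ax":0,"ay":0,"az":0}])

```text
clock: 0.93
position: [0.3565, 0.3752, 0.2263]
ee_rot: [-0.0, 0.127, 0.992, -0.0]
contact_force: [0.4, 0.1, 0.5]
width: 0.0926
grip_force: 0.0
```

send_rows(steps=[{"grip":93,"x":-1,"y":-0.585,"z":0,"ax":0,"ay":0,"az":0},{"grip":93,"x":-1,"y":-0.585,"z":0,"ax":0,"ay":0,"az":0},{"grip":93,"x":-1,"y":-0.585,"z":0,"ax":0,"ay":0,"az":0},{"grip":93,"x":-1,"y":-0.585,"z":0,"ax":0,"ay":0,"az":0},{"grip":93,"x":-1,"y":-0.585,"z":0,"ax":0,"ay":0,"az":0},{"grip":93,"x":-1,"y":-0.585,"z":0,"ax":0,"ay":0,"az":0},{"grip":93,"x":-1,"y":-0.585,"z":0,"ax":0,"ay":0,"az":0},{"grip":93,"x":0,"y":0,"z":0,"ax":0,"ay":0,"az":0},{"grip":93,"x":0,"y":0,"z":0,"ax":0,"ay":0,"az":0},{"grip":93,"x":0,"y":0,"z":0,"ax":0,"ay":0,"az":0}])

```text
clock: 1.77
position: [0.4991, 0.2335, 0.2262]
ee_rot: [-0.001, 0.127, 0.992, -0.0]
contact_force: [0.5, 0.3, 0.8]
width: 0.0928
grip_force: 0.0
```

```bash
cat >> h.py <<'E'
import pickle
def shot(name):
    from cell import get_obs,camera_params,capture
    p=camera_params("wrist");im=capture("wrist");cv2.imwrite(f"pics/{name}.png",im);pickle.dump(p,open(f"pics/{name}.pkl","wb"));return p,im
def load(n): return pickle.load(open(f"pics/{n}.pkl","rb")),cv2.imread(f"pics/{n}.png")
E
python3 - <<'E'
from h import *
p,im=shot("s1");print(proj(p,[.5641,.1707,.08]))
E
```

```text
[[265.22184117 315.28237285]]
```

send_rows(steps=[{"grip":93,"x":-1,"y":-0.585,"z":0,"ax":0,"ay":0,"az":0},{"grip":93,"x":-1,"y":-0.585,"z":0.8,"ax":0,"ay":0,"az":0},{"grip":93,"x":-1,"y":-0.585,"z":0.8,"ax":0,"ay":0,"az":0},{"grip":93,"x":0,"y":0,"z":0,"ax":0,"ay":0,"az":0},{"grip":93,"x":0,"y":0,"z":0,"ax":0,"ay":0,"az":0},{"grip":93,"x":0,"y":0,"z":0,"ax":0,"ay":0,"az":0}])

```text
clock: 2.32
position: [0.5605, 0.1732, 0.1868]
ee_rot: [-0.0, 0.126, 0.992, 0.0]
contact_force: [0.1, 1.0, 0.3]
width: 0.0928
grip_force: 0.0
```

```bash
python3 - <<'E'
from h import *
p,im=shot("s2");X=[.5641,.1707,.08]
T=[]
for n in("s1","s2"):
    p,im=load(n);u,v=proj(p,X)[0].astype(int);print(n,u,v)
    T.append(cv2.resize(im[max(v-50,0):v+50,max(u-33,0):u+33],(396,600),interpolation=cv2.INTER_CUBIC))
cv2.imwrite("pics/crop2.png",np.hstack(T))
E
```

```text
s1 265 315
s2 314 246
```

View pics/crop2.png

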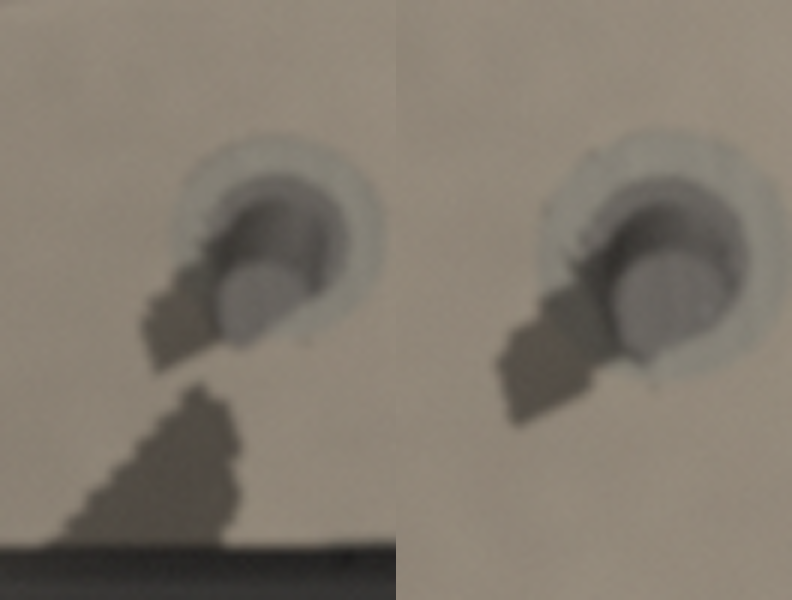

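The crop shows the grey tip (s1 ≈ (276,315), s2 ≈ (327,249)), with its flat facing lower right in the wrist picture. I'll go closer for a sharper measurement from two positions.

send_rows(steps=[{"grip":93,"x":0,"y":0,"z":0.9,"ax":0,"ay":0,"az":0},{"grip":93,"x":0,"y":0,"z":0.9,"ax":0,"ay":0,"az":0},{"grip":93,"x":0,"y":0,"z":0.8,"ax":0,"ay":0,"az":0},{"grip":93,"x":0,"y":0,"z":0,"ax":0,"ay":0,"az":0},{"grip":93,"x":0,"y":0,"z":0,"ax":0,"ay":0,"az":0},{"grip":93,"x":0,"y":0,"z":0,"ax":0,"ay":0,"az":0}])

```text
clock: 2.87
position: [0.5618, 0.1731, 0.1238]
ee_rot: [0.001, 0.126, 0.992, 0.0]
contact_force: [0.5, 0.6, 0.1]
width: 0.093
grip_force: 0.0
```

```bash
python3 -c "
from h import *
shot('s3')"
```

send_rows(steps=[{"grip":93,"x":0.8,"y":0,"z":0,"ax":0,"ay":0,"az":0},{"grip":93,"x":0.8,"y":0,"z":0,"ax":0,"ay":0,"az":0},{"grip":93,"x":0,"y":0,"z":0,"ax":0,"ay":0,"az":0},{"grip":93,"x":0,"y":0,"z":0,"ax":0,"ay":0,"az":0},{"grip":93,"x":0,"y":0,"z":0,"ax":0,"ay":0,"az":0}])

```text
clock: 3.33
position: [0.5238, 0.1824, 0.1233]
ee_rot: [0.001, 0.126, 0.992, 0.0]
contact_force: [-0.6, 0.6, 0.5]
width: 0.0931
grip_force: 0.0
```

```bash
python3 - <<'E'
from h import *
p,im=shot("s4");X=[.564,.1707,.08]
T=[]
for n in("s3","s4"):
    p,im=load(n);u,v=proj(p,X)[0].astype(int);print(n,u-33,v-50)
    T.append(cv2.resize(im[v-50:v+50,u-33:u+33],(396,600),interpolation=cv2.INTER_CUBIC))
cv2.imwrite("pics/crop3.png",np.hstack(T))
E
```

```text
s3 280 225
s4 281 288
```

View pics/crop3.png

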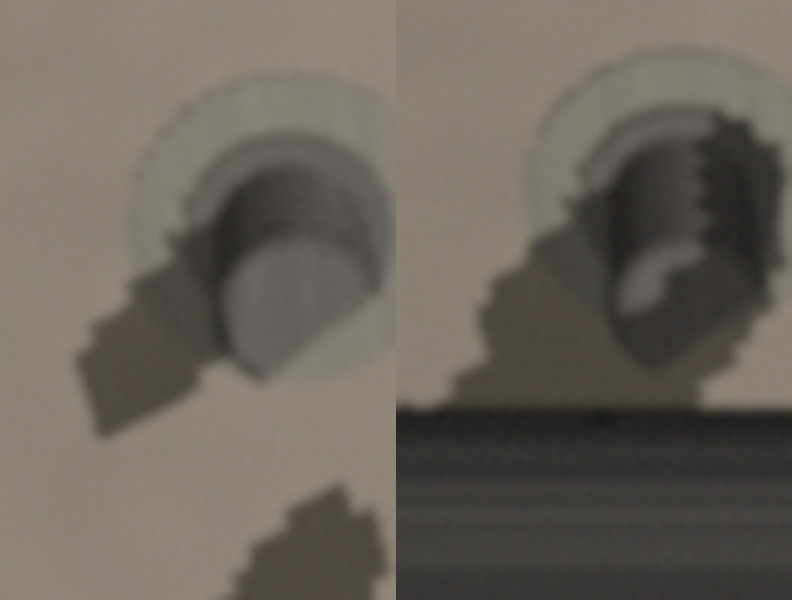

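```bash
python3 - <<'E'
from h import *
from scipy.optimize import least_squares
P={n:load(n) for n in("s1","s2","s3")}
def flat(n,cols,r0,r1):
    p,im=P[n];g=cv2.GaussianBlur(im,(0,0),.6).astype(float).sum(2)/3;pts=[]
    for c in cols:
        a,b=r0,r1;m=lambda c:(c-cols[0])/(cols[-1]-cols[0])
        vc=(1-m(c))*r0+m(c)*r1; rows=np.arange(int(vc)-4,int(vc)+6);d=np.diff(g[rows,c]);k=d.argmax();w=d[max(k-1,0):k+2]
        pts.append((c,rows[max(k-1,0)]+.5+(w*np.arange(len(w))).sum()/w.sum()))
    W=np.array([plane(p,q,.08)[:2] for q in pts])
    vx,vy,x,y=cv2.fitLine(W.astype(np.float32),cv2.DIST_HUBER,0,.001,.001).ravel()
    nrm=np.array([vy,-vx]);res=(W-[x,y])@nrm
    return np.array([x,y]),nrm,np.abs(res).max()*1000
F={}
for n,cols,r0,r1 in(("s1",range(274,281),321,316),("s2",range(326,333),256,251),("s3",range(327,341),287,275)):
    F[n]=flat(n,cols,r0,r1);nr=F[n][1];print(n,"normal yaw mod180",np.degrees(np.arctan2(nr[1],nr[0]))%180,"resid mm",F[n][2])
def circ(n,pts):
    p=P[n][0];W=np.array([plane(p,q,.08)[:2] for q in pts])
    s=least_squares(lambda q:np.hypot(*(W-q[:2]).T)-q[2],[*W.mean(0),.008]);return s.x
c3=circ("s3",np.array([(222,305),(233,270),(262,243),(300,236),(340,248),(365,270)])/6+[280,225])
c2=circ("s2",np.array([(613,300),(622,275),(640,258),(670,248),(705,260),(725,285)])/6+[281-66,196])
c1=circ("s1",np.array([(217,300),(225,278),(245,265),(265,260),(290,267),(303,285)])/6+[232,265])
print(c1,c2,c3)
C={n:proj(P[n][0],[*c[:2],.08])[0] for n,c in zip(("s1","s2","s3"),(c1,c2,c3))}
print(tri(*[(P[n][0],C[n]) for n in C]))
for n,c in(("s3",c3),("s2",c2)): print("flat dist mm",(F[n][0]-c[:2])@F[n][1]*1000)
E
```

```text
s1 normal yaw mod180 27.040344 resid mm 0.36585128162985664
s2 normal yaw mod180 11.983948 resid mm 0.1621807658143752
s3 normal yaw mod180 24.162964 resid mm 0.28131971658245775
[0.56652512 0.17965837 0.00664326] [0.56683277 0.1794623  0.00694356] [0.56677078 0.1794773  0.00718316]
(array([0.56719476, 0.17938831, 0.07873015]), [np.float64(8.633906601967466e-05), np.float64(2.404952593729628e-05), np.float64(6.530595388542284e-05)])
flat dist mm -3.3415657933663354
flat dist mm -4.518567553735593
```

send_rows(steps=[{"grip":93,"x":0,"y":0,"z":-1,"ax":0,"ay":0,"az":0},{"grip":93,"x":-0.1,"y":-1,"z":-1,"ax":0,"ay":0,"az":0},{"grip":93,"x":-0.1,"y":-1,"z":-1,"ax":0,"ay":0,"az":0},{"grip":93,"x":-0.1,"y":-1,"z":0,"ax":0,"ay":0,"az":0},{"grip":93,"x":-0.1,"y":-1,"z":0,"ax":0,"ay":0,"az":0},{"grip":93,"x":-0.1,"y":-1,"z":0,"ax":0,"ay":0,"az":0},{"grip":93,"x":-0.1,"y":-1,"z":0,"ax":0,"ay":0,"az":0},{"grip":93,"x":-0.1,"y":-1,"z":0,"ax":0,"ay":0,"az":0},{"grip":93,"x":-0.1,"y":-1,"z":0,"ax":0,"ay":0,"az":0},{"grip":93,"x":-0.1,"y":-1,"z":0,"ax":0,"ay":0,"az":0}])

```text
clock: 4.22
position: [0.4882, -0.043, 0.1974]
ee_rot: [0.001, 0.127, 0.992, -0.0]
contact_force: [-0.4, -0.7, 0.2]
width: 0.0929
grip_force: 0.0
```

send_rows(steps=[{"grip":93,"x":-0.1,"y":-1,"z":0,"ax":0,"ay":0,"az":0},{"grip":93,"x":-0.1,"y":-1,"z":0,"ax":0,"ay":0,"az":0},{"grip":93,"x":-0.1,"y":-1,"z":0,"ax":0,"ay":0,"az":0},{"grip":93,"x":-0.1,"y":-1,"z":0,"ax":0,"ay":0,"az":0},{"grip":93,"x":-0.1,"y":-1,"z":0,"ax":0,"ay":0,"az":0},{"grip":93,"x":-0.1,"y":-1,"z":0,"ax":0,"ay":0,"az":0},{"grip":93,"x":0,"y":-1,"z":0,"ax":0,"ay":0,"az":0},{"grip":93,"x":0,"y":-1,"z":0,"ax":0,"ay":0,"az":0},{"grip":93,"x":0,"y":0,"z":0,"ax":0,"ay":0,"az":0},{"grip":93,"x":0,"y":0,"z":0,"ax":0,"ay":0,"az":0}])

```text
clock: 5.05
position: [0.452, -0.2402, 0.197]
ee_rot: [0.0, 0.128, 0.992, -0.0]
contact_force: [0.8, 0.8, 0.1]
width: 0.0927
grip_force: 0.0
```

```bash
python3 - <<'E'
from h import *
from cell import *
p,im=shot("k1");print(get_obs()["position"],proj(p,[.454,-.236,.04]))
pt=camera_params("top");print("tip by top cam",plane(pt,(233.3,228),.08))
cv2.imwrite("pics/k1h.png",im)
# refined flat in s3
from scipy.ndimage import map_coordinates as mc
p,im=load("s3");g=im.astype(float).mean(2)
a,b=np.array([343.3,273.7]),np.array([324.2,288.3]);t=(b-a)/np.linalg.norm(b-a);n=np.array([-t[1],t[0]]);n*=np.sign(n[1])
s=np.arange(-6,6.01,.25);pts=[]
for f in np.linspace(.1,.85,16):
    q=a+(b-a)*f;L=q+s[:,None]*n;v=mc(g,[L[:,1],L[:,0]],order=1)
    h=(np.median(v[:12])+np.median(v[-12:]))/2;i=np.nonzero(v>h)[0][0];pts.append(L[i-1]+(L[i]-L[i-1])*(h-v[i-1])/(v[i]-v[i-1]))
W=np.array([plane(p,q,.08)[:2] for q in pts]);vx,vy,x,y=cv2.fitLine(W.astype(np.float32),cv2.DIST_HUBER,0,.001,.001).ravel()
nn=np.array([vy,-vx]);nn*=np.sign(nn[0]);print("yaw",np.degrees(np.arctan2(nn[1],nn[0])),((W-[x,y])@nn*1000).round(2),"dist",([x,y]-np.array([.5667,.1795]))@nn*1000)
E
```

```text
[ 0.45226281 -0.23923757  0.19695126] [[321.54882451 225.27616026]]
tip by top cam [0.56191415 0.17718902 0.08      ]
yaw 25.44472 [-0.06  0.06  0.13  0.17  0.04 -0.03 -0.04 -0.07 -0.06 -0.08 -0.12 -0.09
 -0.    0.09  0.11  0.18] dist 3.399455712854481
```

View pics/k1h.png

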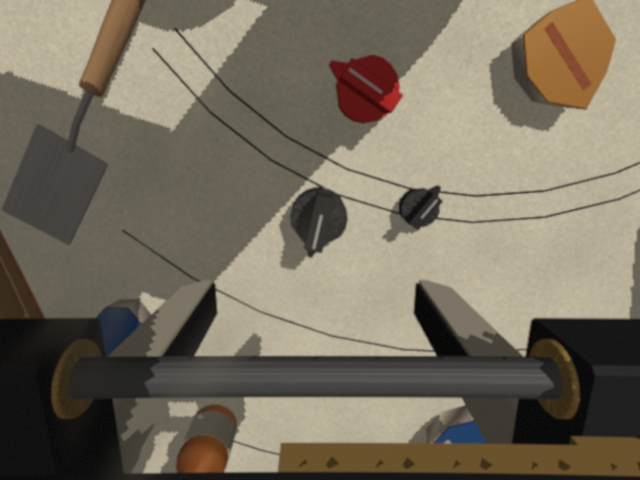

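k1 shows the large grey knob at (318,217), with its pointer line running to (316,248); the small grey one is at (420,207) and the red one at (368,88). The D-flat yaw is 25.4° and its distance from the axis is 3.4 mm, so it matches the text. Next I'll descend, turn and measure the knob close up.

send_rows(steps=[{"grip":60,"x":0,"y":0,"z":0.9,"ax":0,"ay":0,"az":0.8},{"grip":60,"x":0,"y":0,"z":0.9,"ax":0,"ay":0,"az":0.8},{"grip":60,"x":0,"y":0,"z":0.9,"ax":0,"ay":0,"az":0},{"grip":60,"x":0,"y":0,"z":0.8,"ax":0,"ay":0,"az":0},{"grip":60,"x":0,"y":0,"z":0,"ax":0,"ay":0,"az":0},{"grip":60,"x":0,"y":0,"z":0,"ax":0,"ay":0,"az":0},{"grip":60,"x":0,"y":0,"z":0,"ax":0,"ay":0,"az":0}])

```text
clock: 5.68
position: [0.453, -0.2385, 0.1106]
ee_rot: [0.001, 0.209, 0.978, -0.0]
contact_force: [-0.7, -0.4, 0.0]
width: 0.0604
grip_force: 0.0
```

```bash
python3 - <<'E'
from h import *
from cell import *
p,im=shot("k2");u,v=proj(p,[.454,-.236,.04])[0].astype(int);print(u-66,v-70)
p1,i1=load("k1")
c=lambda im,u0,v0,w,h:cv2.resize(im[v0:v0+h,u0:u0+w],(400,400),interpolation=cv2.INTER_CUBIC)
T=np.hstack([c(i1,280,170,80,100*80//100),c(im,u-66,v-70,132,132)])
T=cv2.convertScaleAbs(T,alpha=1.8);cv2.imwrite("pics/crop4.png",T)
E
```

```text
254 185
```

View pics/crop4.png

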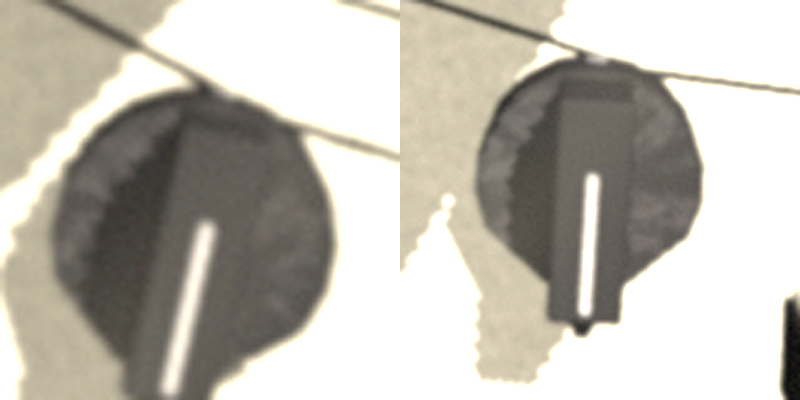

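k2 close crop shows the bar top corners at crop (561,100), (634,102), (620,321), (549,318). The white line runs from (594,175) to (584,315), and it runs from (207,225) to (168,390) in the k1 half.

```bash
python3 - <<'E'
from h import *
from cell import *
p1,i1=load("k1");p2,i2=load("k2")
A=lambda x,y:(280+x/5,170+y/5); B=lambda x,y:(254+(x-400)*.33,185+y*.33)
for a,b in(((207,225),(594,175)),((168,390),(584,315))): print("tri",tri((p1,A(*a)),(p2,B(*b))))
C=np.array([plane(p2,B(*q),.045) for q in((561,100),(634,102),(620,321),(549,318))])
print(C.round(4),"centre",C.mean(0),"L,W",np.linalg.norm(C[0]-C[3]),np.linalg.norm(C[1]-C[2]),np.linalg.norm(C[0]-C[1]))
yaw=lambda d:np.degrees(np.arctan2(d[1],d[0]))
print(yaw(C[3]-C[0]),yaw(C[2]-C[1]),yaw(plane(p2,B(584,315),.045)-plane(p2,B(594,175),.045)))
y=yaw(C[2]+C[3]-C[0]-C[1]);plan(get_obs(),[*C.mean(0)[:2],.031],y+180)
E
```

```text
tri (array([ 0.44486352, -0.23379808,  0.04250432]), [np.float64(1.7933136761173176e-05), np.float64(1.79331367610646e-05)])
tri (array([ 0.46838673, -0.24662487,  0.05165877]), [np.float64(9.733177231692463e-05), np.float64(9.733177231696818e-05)])
[[ 0.4275 -0.2332  0.045 ]
 [ 0.4337 -0.2202  0.045 ]
 [ 0.4753 -0.2414  0.045 ]
 [ 0.4687 -0.2546  0.045 ]] centre [ 0.45130598 -0.23736899  0.045     ] L,W 0.04646023147127992 0.04670713812180288 0.014407440298257447
-27.505186709969696 -27.028834732825864 -27.910629450402137
shift units [0.1  0.02 3.2 ] yaw tool x 155.9 tilt [ 0.0022 -0.0014 -1.    ]
az units 0.527
```

send_rows(steps=[{"grip":60,"x":0.1,"y":0.02,"z":0.6,"ax":0,"ay":0,"az":0.53},{"grip":60,"x":0,"y":0,"z":0.9,"ax":0,"ay":0,"az":0},{"grip":60,"x":0,"y":0,"z":0.7,"ax":0,"ay":0,"az":0},{"grip":60,"x":0,"y":0,"z":0.5,"ax":0,"ay":0,"az":0},{"grip":60,"x":0,"y":0,"z":0.4,"ax":0,"ay":0,"az":0},{"grip":60,"x":0,"y":0,"z":0,"ax":0,"ay":0,"az":0},{"grip":60,"x":0,"y":0,"z":0,"ax":0,"ay":0,"az":0},{"grip":60,"x":0,"y":0,"z":0,"ax":0,"ay":0,"az":0}])

```text
clock: 6.4
position: [0.4508, -0.2377, 0.0329]
ee_rot: [0.001, 0.236, 0.972, -0.0]
contact_force: [0.3, -0.1, 0.1]
width: 0.0603
grip_force: 0.0
```

```bash
python3 - <<'E'
from h import *
from cell import *
o=get_obs();print(o["position"],o["contact_force"]);plan(o,[.4513,-.2374,.031],152.6)
E
```

```text
[ 0.45083535 -0.2377105   0.03289481] [ 0.26613659 -0.149366    0.09498414]
shift units [-0.01  0.02  0.08] yaw tool x 152.68 tilt [ 0.0015 -0.001  -1.    ]
az units 0.013
```

send_rows(steps=[{"grip":40,"x":0,"y":0.02,"z":0.06,"ax":0,"ay":0,"az":0},{"grip":25,"x":0,"y":0,"z":0,"ax":0,"ay":0,"az":0},{"grip":10,"x":0,"y":0,"z":0,"ax":0,"ay":0,"az":0},{"grip":5,"x":0,"y":0,"z":0,"ax":0,"ay":0,"az":0},{"grip":5,"x":0,"y":0,"z":0,"ax":0,"ay":0,"az":0},{"grip":5,"x":0,"y":0,"z":0,"ax":0,"ay":0,"az":0},{"grip":5,"x":0,"y":0,"z":0,"ax":0,"ay":0,"az":0},{"grip":5,"x":0,"y":0,"z":0,"ax":0,"ay":0,"az":0},{"grip":5,"x":0,"y":0,"z":0,"ax":0,"ay":0,"az":0}], grip_force=40)

```text
clock: 7.15
position: [0.4502, -0.2367, 0.0302]
ee_rot: [0.0, 0.236, 0.972, 0.0]
contact_force: [0.9, 0.5, 1.1]
width: 0.0157
grip_force: 40.0
```

send_rows(steps=[{"grip":5,"x":0,"y":0,"z":-0.4,"ax":0,"ay":0,"az":0},{"grip":5,"x":0,"y":0,"z":-0.8,"ax":0,"ay":0,"az":0},{"grip":5,"x":0,"y":0,"z":-0.8,"ax":0,"ay":0,"az":0},{"grip":5,"x":0,"y":0,"z":-1,"ax":0,"ay":0,"az":0},{"grip":5,"x":0,"y":0,"z":-1,"ax":0,"ay":0,"az":0},{"grip":5,"x":0,"y":0,"z":-1,"ax":0,"ay":0,"az":0},{"grip":5,"x":0,"y":0,"z":-1,"ax":0,"ay":0,"az":0},{"grip":5,"x":0,"y":0,"z":0,"ax":0,"ay":0,"az":0},{"grip":5,"x":0,"y":0,"z":0,"ax":0,"ay":0,"az":0},{"grip":5,"x":0,"y":0,"z":0,"ax":0,"ay":0,"az":0}])

```text
clock: 7.98
position: [0.4499, -0.2366, 0.1799]
ee_rot: [-0.0, 0.236, 0.972, 0.0]
contact_force: [0.3, 0.3, -2.1]
width: 0.0156
grip_force: 40.0
```

```bash
python3 - <<'E'
from h import *
from cell import *
p,im=shot("k3");o=get_obs();print(o["position"],o["contact_force"],o["width"],o["grip_force"]);plan(o,[.567,.1795,.18],205.4)
q=o["ee_rot"];R=Ro.from_quat([q[1],q[2],q[3],q[0]]).as_matrix()
f=lambda x,y,z:proj(p,o["position"]+R@np.array([x,y,z]))[0]
u,v=f(0,0,-.014);print("bar top centre expected",u,v)
c=im[int(v)-50:int(v)+150,int(u)-133:int(u)+133];c=cv2.resize(c,(798,600),interpolation=cv2.INTER_CUBIC);cv2.imwrite("pics/crop5.png",cv2.convertScaleAbs(c,alpha=1.8));print(int(u)-133,int(v)-50)
E
```

```text
[ 0.449531   -0.23629543  0.17910067] [-0.18930165 -0.08624693 -1.65127601] 0.015734391573453316 39.99974548816681
shift units [ 3.46 16.93 -0.03] yaw tool x 152.68 tilt [-0.0015  0.001  -1.    ]
az units -8.787
bar top centre expected 317.0942086356391 317.3825305250916
184 267
```

View pics/crop5.png

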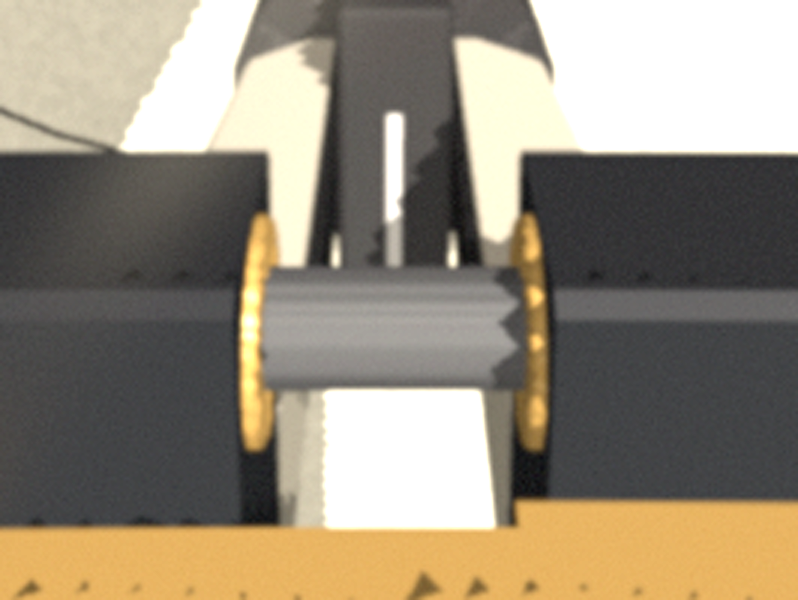

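Knob is held square in the grip: the white line is vertical at crop x≈394 and the bar's back edge is at crop y≈8. Next I'll compute the knob's offset in the tool and the transfer.

```bash
python3 - <<'E'
from h import *
from cell import *
p,im=load("k3");o=get_obs();pos=o["position"]
q=o["ee_rot"];R=Ro.from_quat([q[1],q[2],q[3],q[0]]).as_matrix()
for uv in((394,9),(394,113)):
    X=plane(p,(184+uv[0]/3,267+uv[1]/3),pos[2]+.0142);print(R.T@(X-pos))
p2,_=load("k2")
B=lambda x,y:(254+(x-400)*.33,185+y*.33)
c=np.array([.4513,-.2374,.045]);d=np.array([np.cos(np.radians(-27.4)),np.sin(np.radians(-27.4)),0])
print("back edge, line start from centre",(plane(p2,B(597.5,101),.045)-c)@d,(plane(p2,B(594,173),.045)-c)@d)
E
```

```text
[ 0.02102856 -0.00073199 -0.01416315]
[ 0.00586175 -0.00073326 -0.01418984]
back edge, line start from centre -0.023300866180118496 -0.00850399481940553
```

send_rows(steps=[{"grip":5,"x":0.2,"y":1,"z":0,"ax":0,"ay":0,"az":0},{"grip":5,"x":0.2,"y":1,"z":0,"ax":0,"ay":0,"az":0},{"grip":5,"x":0.2,"y":1,"z":0,"ax":0,"ay":0,"az":0},{"grip":5,"x":0.2,"y":1,"z":0,"ax":0,"ay":0,"az":0},{"grip":5,"x":0.2,"y":1,"z":0,"ax":0,"ay":0,"az":0},{"grip":5,"x":0.2,"y":1,"z":0,"ax":0,"ay":0,"az":0},{"grip":5,"x":0.2,"y":1,"z":0,"ax":0,"ay":0,"az":0},{"grip":5,"x":0.2,"y":1,"z":0,"ax":0,"ay":0,"az":0},{"grip":5,"x":0.2,"y":1,"z":0,"ax":0,"ay":0,"az":0},{"grip":5,"x":0.2,"y":1,"z":0,"ax":0,"ay":0,"az":0}])

```text
clock: 8.87
position: [0.5196, 0.0097, 0.1783]
ee_rot: [-0.002, 0.236, 0.972, -0.0]
contact_force: [0.4, -0.8, -0.7]
width: 0.0158
grip_force: 40.0
```

send_rows(steps=[{"grip":5,"x":0.2,"y":1,"z":0,"ax":0,"ay":0,"az":0},{"grip":5,"x":0.2,"y":1,"z":0,"ax":0,"ay":0,"az":0},{"grip":5,"x":0.2,"y":1,"z":0,"ax":0,"ay":0,"az":0},{"grip":5,"x":0.2,"y":1,"z":0,"ax":0,"ay":0,"az":0},{"grip":5,"x":0.2,"y":1,"z":0,"ax":0,"ay":0,"az":0},{"grip":5,"x":0.2,"y":1,"z":0,"ax":0,"ay":0,"az":0},{"grip":5,"x":0.2,"y":0.9,"z":0,"ax":0,"ay":0,"az":0},{"grip":5,"x":0,"y":0,"z":0,"ax":0,"ay":0,"az":-0.9},{"grip":5,"x":0,"y":0,"z":0,"ax":0,"ay":0,"az":-0.9},{"grip":5,"x":0,"y":0,"z":0,"ax":0,"ay":0,"az":-0.9}])

```text
clock: 9.7
position: [0.5674, 0.1781, 0.1778]
ee_rot: [-0.002, 0.094, 0.996, -0.001]
contact_force: [0.8, 0.6, -0.6]
width: 0.0152
grip_force: 40.0
```

send_rows(steps=[{"grip":5,"x":0,"y":0,"z":0,"ax":0,"ay":0,"az":-0.9},{"grip":5,"x":0,"y":0,"z":0,"ax":0,"ay":0,"az":-0.9},{"grip":5,"x":0,"y":0,"z":0,"ax":0,"ay":0,"az":-0.9},{"grip":5,"x":0,"y":0,"z":0,"ax":0,"ay":0,"az":-0.9},{"grip":5,"x":0,"y":0,"z":0,"ax":0,"ay":0,"az":-0.9},{"grip":5,"x":0,"y":0,"z":0,"ax":0,"ay":0,"az":-0.9},{"grip":5,"x":0,"y":0,"z":0,"ax":0,"ay":0,"az":-0.69},{"grip":5,"x":0,"y":0,"z":0,"ax":0,"ay":0,"az":0},{"grip":5,"x":0,"y":0,"z":0,"ax":0,"ay":0,"az":0},{"grip":5,"x":0,"y":0,"z":0,"ax":0,"ay":0,"az":0}])

```text
clock: 10.53
position: [0.5681, 0.1775, 0.1791]
ee_rot: [-0.001, -0.219, 0.976, -0.0]
contact_force: [-0.5, -0.3, -1.1]
width: 0.0157
grip_force: 40.0
```

```bash
python3 - <<'E'
from h import *
from cell import *
import copy
S=[]
for i in range(4):
    capture("side");S.append(get_obs())
o=S[-1];o["position"]=np.mean([s["position"] for s in S],0);print(o["position"],o["contact_force"])
plan(o,[.5647,.1792,.118],205.4)
E
```

```text
[0.56838279 0.17760771 0.17971193] [-0.36723268  0.24821841  0.00382326]
shift units [0.11 0.12 2.47] yaw tool x -154.64 tilt [-2.e-04 -0.e+00 -1.e+00]
az units -0.007
```

send_rows(steps=[{"grip":5,"x":0.11,"y":0.12,"z":0.6,"ax":0,"ay":0,"az":0},{"grip":5,"x":0,"y":0,"z":0.8,"ax":0,"ay":0,"az":0},{"grip":5,"x":0,"y":0,"z":0.7,"ax":0,"ay":0,"az":0},{"grip":5,"x":0,"y":0,"z":0.37,"ax":0,"ay":0,"az":0},{"grip":5,"x":0,"y":0,"z":0,"ax":0,"ay":0,"az":0},{"grip":5,"x":0,"y":0,"z":0,"ax":0,"ay":0,"az":0},{"grip":5,"x":0,"y":0,"z":0,"ax":0,"ay":0,"az":0},{"grip":5,"x":0,"y":0,"z":0,"ax":0,"ay":0,"az":0}])

```text
clock: 11.4
position: [0.5659, 0.1794, 0.12]
ee_rot: [0.001, -0.22, 0.976, -0.0]
contact_force: [-0.8, 0.3, -0.9]
width: 0.0155
grip_force: 40.0
```

```bash
cat >> h.py <<'E'
def avg(n=4):
    from cell import get_obs,capture
    S=[]
    for i in range(n): capture("side");S.append(get_obs())
    o=S[-1]
    for k in("position","contact_force","moment"): o[k]=np.mean([s[k] for s in S],0)
    print("t",o["clock"],"pos",o["position"].round(4),"F",o["contact_force"].round(2),"M",o["moment"].round(3));return o
E
python3 - <<'E'
from h import *
from cell import *
o=avg();plan(o,[.5647,.1792,.111],205.4)
ps=camera_params("side");im=capture("side");u,v=proj(ps,[.567,.18,.08])[0].astype(int);print(u,v)
c=cv2.resize(im[v-45:v+30,u-50:u+50],(800,600),interpolation=cv2.INTER_CUBIC);cv2.imwrite("pics/crop6.png",cv2.convertScaleAbs(c,alpha=1.5))
E
```

```text
t 11.6 pos [0.5656 0.1794 0.1196] F [ 0.69  0.06 -0.61] M [ 0.08  -0.027 -0.011]
shift units [0.03 0.01 0.34] yaw tool x -154.58 tilt [ 1.3e-03  3.0e-04 -1.0e+00]
az units 0.003
296 204
```

View pics/crop6.png

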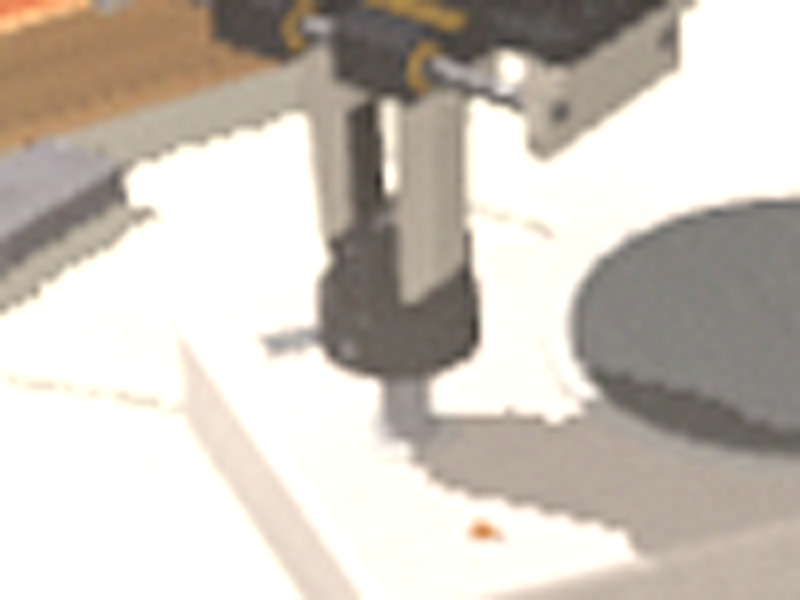

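The knob hangs just above the shaft. The skirt spans crop x 320–478 and the shaft x 385–430, so the shaft looks slightly right. I'll measure that offset properly.

```bash
python3 - <<'E'
from h import *
from cell import *
p=camera_params("side");im=np.mean([capture("side").astype(float) for _ in range(4)],0);g=im.mean(2)
for v in(198,199,200,201,202,207,208,209,210,211):
    print(v,g[v,280:320].astype(int).tolist())
T=np.array([.567,.18,.0]);
for z in(.0885,.095,.10,.075,.07): print(z,proj(p,T+[0,0,z]).round(2))
E
```

```text
198 [180, 181, 181, 182, 186, 141, 77, 69, 68, 69, 71, 67, 64, 64, 62, 63, 62, 62, 62, 64, 64, 62, 63, 62, 59, 73, 162, 180, 177, 177, 178, 178, 177, 176, 172, 171, 160, 115, 85, 88]
199 [180, 173, 172, 166, 166, 127, 76, 67, 69, 72, 72, 68, 67, 68, 66, 65, 65, 64, 63, 63, 63, 64, 63, 62, 60, 71, 162, 180, 177, 177, 177, 177, 176, 175, 172, 173, 160, 115, 84, 87]
200 [156, 144, 139, 125, 119, 101, 76, 68, 68, 66, 64, 66, 68, 69, 68, 65, 65, 64, 66, 64, 64, 64, 64, 63, 60, 66, 162, 181, 178, 177, 177, 176, 176, 174, 173, 173, 159, 113, 84, 86]
201 [115, 116, 117, 117, 119, 100, 75, 66, 75, 74, 67, 64, 66, 66, 66, 65, 66, 66, 66, 64, 65, 64, 63, 62, 59, 67, 162, 180, 178, 177, 177, 176, 176, 169, 169, 174, 166, 121, 85, 88]
202 [111, 118, 130, 127, 147, 130, 84, 66, 82, 88, 75, 65, 65, 67, 66, 66, 66, 65, 65, 64, 65, 65, 64, 62, 56, 104, 166, 180, 177, 177, 177, 178, 177, 169, 169, 173, 176, 130, 82, 87]
207 [182, 181, 181, 180, 180, 181, 179, 180, 180, 182, 184, 186, 179, 134, 91, 92, 95, 96, 92, 123, 173, 183, 179, 178, 177, 177, 177, 175, 175, 176, 176, 176, 176, 176, 176, 170, 155,
[... 242 characters left out ...]
 181, 181, 181, 181, 180, 180, 179, 178, 179, 146, 102, 97, 101, 100, 95, 119, 165, 178, 178, 179, 179, 179, 179, 179, 179, 164, 171, 180, 178, 178, 178, 179, 180, 175, 143, 110]
210 [181, 180, 180, 179, 180, 181, 181, 179, 180, 179, 179, 175, 170, 144, 106, 98, 100, 100, 96, 108, 142, 154, 157, 158, 159, 159, 159, 160, 161, 129, 144, 160, 159, 157, 173, 182, 168, 161, 144, 116]
211 [182, 180, 180, 179, 180, 180, 180, 179, 179, 179, 176, 172, 162, 140, 110, 98, 101, 101, 98, 90, 92, 103, 106, 107, 109, 108, 107, 108, 108, 110, 109, 109, 108, 108, 146, 162, 131, 108, 110, 110]
0.0885 [[296.44 201.76]]
0.095 [[296.33 199.55]]
0.1 [[296.26 197.84]]
0.075 [[296.65 206.32]]
0.07 [[296.72 208.  ]]
```

send_rows(steps=[{"grip":5,"x":0,"y":0,"z":0.1,"ax":0,"ay":0,"az":0},{"grip":5,"x":0,"y":0,"z":0.1,"ax":0,"ay":0,"az":0},{"grip":5,"x":0,"y":0,"z":0.1,"ax":0,"ay":0,"az":0},{"grip":5,"x":0,"y":0,"z":0.06,"ax":0,"ay":0,"az":0},{"grip":5,"x":0,"y":0,"z":0.06,"ax":0,"ay":0,"az":0},{"grip":5,"x":0,"y":0,"z":0,"ax":0,"ay":0,"az":0},{"grip":5,"x":0,"y":0,"z":0,"ax":0,"ay":0,"az":0},{"grip":5,"x":0,"y":0,"z":0,"ax":0,"ay":0,"az":0}])

```text
clock: 12.52
position: [0.5649, 0.1792, 0.1079]
ee_rot: [0.0, -0.22, 0.975, -0.0]
contact_force: [1.0, -0.1, -1.3]
width: 0.0159
grip_force: 40.0
```

```bash
python3 -c "
from h import *
avg()"
```

```text
t 12.7167 pos [0.5649 0.1792 0.108 ] F [ 1.31  0.28 -1.17] M [ 0.156 -0.139  0.013]
```

send_rows(steps=[{"grip":5,"x":0,"y":0,"z":0.06,"ax":0,"ay":0,"az":0},{"grip":5,"x":0,"y":0,"z":0.06,"ax":0,"ay":0,"az":0},{"grip":5,"x":0,"y":0,"z":0.06,"ax":0,"ay":0,"az":0},{"grip":5,"x":0,"y":0,"z":0,"ax":0,"ay":0,"az":0},{"grip":5,"x":0,"y":0,"z":0,"ax":0,"ay":0,"az":0}])

```text
clock: 13.13
position: [0.5651, 0.1793, 0.1033]
ee_rot: [0.0, -0.22, 0.975, 0.0]
contact_force: [3.7, 0.6, -2.5]
width: 0.0157
grip_force: 40.0
```

```bash
python3 -c "
from h import *
avg()"
```

```text
t 13.3333 pos [0.5651 0.1793 0.1034] F [ 3.78  1.74 -2.25] M [ 0.356 -0.805  0.005]
```

The lateral push is along the flat normal, so the knob should move about 1 mm that way (tool −x). This agrees with the side view.

send_rows(steps=[{"grip":5,"x":-0.04,"y":0,"z":0,"ax":0,"ay":0,"az":0},{"grip":5,"x":0,"y":0,"z":0,"ax":0,"ay":0,"az":0},{"grip":5,"x":0,"y":0,"z":0,"ax":0,"ay":0,"az":0},{"grip":5,"x":0,"y":0,"z":0,"ax":0,"ay":0,"az":0}])

```text
clock: 13.67
position: [0.5654, 0.1795, 0.1032]
ee_rot: [-0.0, -0.22, 0.975, -0.0]
contact_force: [1.3, 1.2, -0.3]
width: 0.0158
grip_force: 40.0
```

```bash
python3 -c "
from h import *
avg()"
```

```text
t 13.8667 pos [0.5654 0.1795 0.1032] F [ 0.69 -0.09 -0.35] M [ 0.047 -0.048 -0.008]
```

send_rows(steps=[{"grip":5,"x":-0.01,"y":0,"z":0.06,"ax":0,"ay":0,"az":0},{"grip":5,"x":0,"y":0,"z":0.06,"ax":0,"ay":0,"az":0},{"grip":5,"x":0,"y":0,"z":0.06,"ax":0,"ay":0,"az":0},{"grip":5,"x":0,"y":0,"z":0.06,"ax":0,"ay":0,"az":0},{"grip":5,"x":0,"y":0,"z":0,"ax":0,"ay":0,"az":0},{"grip":5,"x":0,"y":0,"z":0,"ax":0,"ay":0,"az":0}])

```text
clock: 14.37
position: [0.5658, 0.1797, 0.0971]
ee_rot: [-0.0, -0.22, 0.976, -0.0]
contact_force: [-0.2, 1.0, -1.4]
width: 0.016
grip_force: 40.0
```

```bash
python3 -c "
from h import *
avg()"
```

```text
t 14.5667 pos [0.566  0.1797 0.0974] F [-0.36 -0.   -0.85] M [0.048 0.045 0.015]
```

Sliding freely with almost no force. Now down to the bore end and into the spring.

send_rows(steps=[{"grip":5,"x":0,"y":0,"z":0.05,"ax":0,"ay":0,"az":0},{"grip":5,"x":0,"y":0,"z":0.05,"ax":0,"ay":0,"az":0},{"grip":5,"x":0,"y":0,"z":0.05,"ax":0,"ay":0,"az":0},{"grip":5,"x":0,"y":0,"z":0.03,"ax":0,"ay":0,"az":0},{"grip":5,"x":0,"y":0,"z":0,"ax":0,"ay":0,"az":0},{"grip":5,"x":0,"y":0,"z":0,"ax":0,"ay":0,"az":0},{"grip":5,"x":0,"y":0,"z":0,"ax":0,"ay":0,"az":0}])

```text
clock: 15.15
position: [0.566, 0.1798, 0.0932]
ee_rot: [0.0, -0.22, 0.975, 0.0]
contact_force: [-1.5, -0.9, 2.9]
width: 0.0158
grip_force: 40.0
```

```bash
python3 -c "
from h import *
avg()"
```

```text
t 15.35 pos [0.5661 0.1798 0.0931] F [-1.22  0.15  2.69] M [-0.002  0.206  0.038]
```

send_rows(steps=[{"grip":5,"x":0,"y":0,"z":0.05,"ax":0,"ay":0,"az":0},{"grip":5,"x":0,"y":0,"z":0.05,"ax":0,"ay":0,"az":0},{"grip":5,"x":0,"y":0,"z":0.05,"ax":0,"ay":0,"az":0},{"grip":5,"x":0,"y":0,"z":0.05,"ax":0,"ay":0,"az":0},{"grip":5,"x":0,"y":0,"z":0,"ax":0,"ay":0,"az":0},{"grip":5,"x":0,"y":0,"z":0,"ax":0,"ay":0,"az":0},{"grip":5,"x":0,"y":0,"z":0,"ax":0,"ay":0,"az":0}])

```text
clock: 15.93
position: [0.5661, 0.1798, 0.0884]
ee_rot: [0.0, -0.22, 0.975, 0.0]
contact_force: [-1.7, -0.7, 6.8]
width: 0.0159
grip_force: 40.0
```

```bash
python3 -c "
from h import *
avg()"
```

```text
t 16.1333 pos [0.5661 0.1798 0.0884] F [-3.06 -0.42  7.18] M [-0.106  0.567 -0.021]
```

send_rows(steps=[{"grip":5,"x":0.015,"y":0,"z":0.02,"ax":0,"ay":0,"az":0},{"grip":5,"x":0,"y":0,"z":0,"ax":0,"ay":0,"az":0},{"grip":5,"x":0,"y":0,"z":0,"ax":0,"ay":0,"az":0},{"grip":5,"x":0,"y":0,"z":0,"ax":0,"ay":0,"az":0},{"grip":5,"x":0,"y":0,"z":0,"ax":0,"ay":0,"az":0},{"grip":5,"x":0,"y":0,"z":0,"ax":0,"ay":0,"az":0}])

```text
clock: 16.63
position: [0.5661, 0.1797, 0.0881]
ee_rot: [0.001, -0.22, 0.975, 0.0]
contact_force: [-1.6, -0.6, 8.2]
width: 0.0157
grip_force: 40.0
```

```bash
python3 -c "
from h import *
o=avg(6);print(o['width'],o['grip_force']);plan(o,o['position'],205.4)"
```

```text
t 16.9333 pos [0.5661 0.1797 0.0881] F [-2.33 -0.16  7.56] M [ 0.004  0.416 -0.007]
0.015911043291598943 40.002121925354004
shift units [0. 0. 0.] yaw tool x -154.58 tilt [ 1.1e-03  3.0e-04 -1.0e+00]
az units 0.003
```

Shaft about 5.5 mm down at 8 N, well under 40 N, with the knob upright and gripped. Handing in.

```bash
python3 -c "
from cell import *
print(hand_in())"
```

```text
the job is handed in; nothing more can be done
None
```

The knob is home on the D-shaft, gripped at 40 N and pressed so the shaft is about 5.5 mm down (estimated from force and travel, roughly 8 N); I handed it in at about 17 s, and no verdict came back.

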